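Fit the test gauge to the bench air coupler

ROBOT

A 6-joint arm with a two-finger parallel gripper is mounted at the origin on the work surface. World frame = base frame: x ahead of the robot, y to its left, z up, the work surface at z = 0. Lengths are in m, angles in rad, forces in N, time in s.
With the tool pointing down it reaches from about 0.275 to 0.875 m from the base axis. Payload 12.5 kg.
Tool frame: the origin (TCP) lies on the centre line of the jaws, within the pads' length; the fingertips stand r.finger_overhang ahead of it and the grasp point (between the pads) lies 3 mm ahead of it (r.finger_overhang is the distance from the TCP to the fingertips, in m); z points along the fingers, y is the direction in which the jaws open and shut (so a half turn about z gives the same grasp; the last joint's range is limited). The gripper opens to 85 mm and grips with 20 to 120 N. Pads are 22 mm wide; open, the fingers measure 114 mm over their backs; the gripper's body (76 mm by 85 mm) begins 54 mm behind the grasp point. The pads swing forward as they close: fully open they stand 13 mm farther back than shut.
Start: joints at [-1.365, 0.351, 1.652, -0, 1.139, -0.085], TCP at [0.158, -0.527, 0.253] pointing down, gripper open.
Joint ranges: [-2.75, 2.75], [-0.79, 2.1], [0.01, 2.65], [-1.57, 4.71], [0.07, 3.14], [-2.87, 2.87]. Speed limits (rad/s): [2.22, 2.22, 2.79, 3.14, 3.14, 3.14].

INTERFACE

Orientations are given as a unit quaternion [x, y, z, w].
In Python, from cell import r, optics gives the robot as it stands. The module is installed in compiled form; this text tells all that it offers. Calls block until the motion is done:
- r.move_to(position, orientation): joint-space move of the TCP to a pose.
- r.move_linear(position, rot=None, vel=0.15): straight line of the TCP; rot=None keeps the orientation; vel is the mean speed in m/s.
- r.set_joints(angles): joint-space move.
- r.set_gripper(opening, squeeze=None): opening from 0.0 (shut) to 1.0 (fully open); squeeze is the grip in N (None keeps the last); returns when the fingers have stopped.
- r.sleep(seconds).
- r.inverse_kinematics(position, orientation): joint angles nearest the present ones, or None.
- optics.get_image(name): name is "scene" or "top" or "wrist"; returns a dict with "pixels" (480x640x3 uint8, red, green, blue), "depth" (480x640 float32, m along the optical axis (not along the pixel's ray), 0 where there is no reading), "fx", "fy", "cx", "cy" (pixels), "camera_from_world" (4x4, takes a point from world to camera coordinates); the wrist camera has in their place "mount" (4x4, takes a point from camera to tool coordinates, whose origin is the TCP and whose axes are the flange's). Camera axes: x right, y down, z forward; pixel columns grow to the right and rows downward; lengths in m; the calibration is good to about 2 mm. A picture is of the moment at which its call begins: read the wrist's pose just before it.
A pose or a line that the arm cannot do raises r.PlanningError and nothing moves.
- r.hand_in(): hands the job in, once; it reports no verdict.
Readings, each from a call of its own:
- r.current_t(): time.
- r.current_q(): joint angles.
- r.current_qvel(): joint speeds.
- r.current_effort(): joint torques, N m.
- r.current_tool_pos(): TCP position.
- r.current_ee_rot(): TCP orientation.
- r.current_contact_force(): force on the tool from outside, world axes, zero at the start.
- r.current_torque(): the same for the moment, N m.
- r.current_opening(): opening from 0.0 (shut) to 1.0 (fully open).
Only numpy, scipy, OpenCV 4.12 (cv2) and the standard library are available. Lean on these libraries where they do the work, as an engineer would, in place of code of your own. Each camera call takes 0.05 s, during which the arm holds its last target.

TASK

Fit the test gauge to the bench air outlet: draw the coupler's sleeve back all the way until it stays back by itself, then push the plug of the gauge that stands in the plywood block fully home into the slanting coupler, so that the sleeve springs forward again and locks it. Let go, and leave the little regulator in the stand and the other things on the bench where they are.

Things in the scene. Friction and masses are not known exactly. Their poses are not given: they have to be found in the camera images.
- manifold: Fixed aluminium air manifold: square 44 mm bar, 200 mm long along its level y axis, on two brackets, a copper feed pipe behind it (to x = 90 mm, on the robot's side). Origin on the bench under the bar's centre; the bar's centre is 56 mm up. Its upper face leans 28 degrees away from the robot (its -x) and carries the coupler in the middle and two flat hex blanks 8 mm high, 70 mm either side
- coupler_mouth (a point): Centre of the round mouth of the steel quick coupler that stands on the manifold, 66 mm from the bar's face. z points out of the mouth along the coupler's axis (28 degrees from vertical, leaning away from the robot), y is level along the bar. Fixed body 28 mm across; the mouth is 24 mm wide and narrows like a funnel in 8 mm to a 16.4 mm bore. With the sleeve forward, locking balls block the bore
- sleeve_grip (a point): Centre of the coupler's knurled steel sleeve, on the axis; 34 mm across, 30 mm long. Forward, its front edge is level with the mouth and this point is 15 mm behind the mouth. Axes as for the mouth. It is drawn back towards the bar (along -z); its rear end is then still 25 mm off the bar's face
- sleeve (a joint): How far the sleeve is drawn back, m: 0 forward, 0.011 at its back stop. Spring force 3 N forward, 7 N back. Drawn all the way it is caught and, let go, rests back at about 0.0075; let go before 0.009 it may spring to 0. A plug pushed home (10 to 20 N) trips it: it springs to 0 and locks the plug
- gauge_center (a point): Test gauge: round dial facing up, plug pointing down, in one hole of the plywood stand. This point is the centre of its dark case, 50 mm across and 28 mm high, on its axis; z points up out of the dial. Below the case: a brass hex 12 mm high, 27 mm wide, then a steel plug 26.5 mm long, 15.4 mm thick, with a groove round it and a 2 mm chamfer at the nose. About 0.17 kg
- gauge_seat (a point): Point on the gauge's axis at the underside of the hex, where the plug begins: 26 mm below gauge_center, 26.5 mm above the plug's nose, same axes. Home, it stands 0 to 3 mm off the coupler's mouth (0: hex touches the mouth). The sleeve trips at 2 to 5 mm; the locked gauge has about 2 mm of end play
- stand: Fixed plywood block 66 x 190 x 36 mm, long side along its y; origin at the centre of its underside. Two 20 mm holes, 50 mm from the centre along +y and -y, hold the gauge and the regulator by their hexes, plugs down
- regulator_center (a point): Bystander: small inline regulator with a black knob, 33 mm across, 60 mm high above the stand, in the stand's other hole; the point is on its axis half-way up that height
- bottle: Bystander: closed clear bottle, 64 mm across, 190 mm high; origin at the centre of its underside
- cup: Bystander: red plastic cup, 80 mm across, 95 mm high; origin at the centre of its underside
- tape: Bystander: roll of paper tape lying flat, 96 mm across, 24 mm high; origin at the centre of its underside
There are look-alikes about, which are no part of the job. Of the things that look like the part that bears gauge_center, the smallest one is meant.

How it is judged:
By the outcome, as a careful person would: the job done as asked, in the order asked, and still so for the second after the job is handed in, with the robot touching nothing.
It also fails if it takes over 54 s, if anything falls off the work surface, if the arm or the gripper's body presses on something with over 40 N, if the wrist force passes 120 N, or if a joint passes its speed limit or range.

## Working session

There is one attempt and no reset: what is moved stays moved. The work goes in short steps, each a Python script; the robot and the scene stay as the last script left them, time stands still between calls to the robot, and variables do not carry over. Pictures are saved under pics/ and viewed, and the job is handed in when it is done.

```bash
mkdir -p pics; cat > h.py <<'E'
import numpy as np, cv2, pickle
from cell import r, optics
def snap(name,fn):
    im=optics.get_image(name); cv2.imwrite('pics/'+fn+'.png',cv2.cvtColor(im['pixels'],cv2.COLOR_RGB2BGR))
    pickle.dump(im,open('pics/'+fn+'.pkl','wb')); return im
E
python3 - <<'E'
from h import *
for n in ['scene','top','wrist']:
    im=snap(n,n+'0'); print(n,im['fx'],im['cx'],im['cy'],im.get('camera_from_world',im.get('mount')))
print(r.current_t(),r.finger_overhang,r.current_ee_rot(),r.current_tool_pos())
E
```

```text
scene 575.2496766140058 319.405158854514 250.45783933780396 [[ 0.86362977  0.50391412 -0.01463505 -0.5546106 ]
 [ 0.42022008 -0.73562161 -0.53129646 -0.14749449]
 [-0.27849365  0.4526935  -0.84705955  1.2403309 ]
 [ 0.          0.          0.          1.        ]]
top 446.5194953959873 318.6927026121896 241.1921758905126 [[ 0.00403479 -0.99939048 -0.03467535  0.07818162]
 [-0.98805114  0.00135843 -0.15412039  0.63645946]
 [ 0.15407356  0.03488286 -0.98744343  0.94333606]
 [ 0.          0.          0.          1.        ]]
wrist 340.8411064666454 315.6173653516967 237.52704328830578 [[-5.49769920e-04 -9.58382572e-01 -2.85486501e-01  7.27392386e-02]
 [ 9.99999844e-01 -5.00103603e-04 -2.46874216e-04 -4.07727053e-04]
 [ 9.38271184e-05 -2.85486593e-01  9.58382698e-01 -1.19880161e-01]
 [ 0.00000000e+00  0.00000000e+00  0.00000000e+00  1.00000000e+00]]
0.15 0.022 [ 9.89445874e-01  1.44902269e-01 -2.04664083e-05 -4.40891791e-04] [ 0.15769209 -0.52667915  0.25289051]
```

View pics/scene0.png

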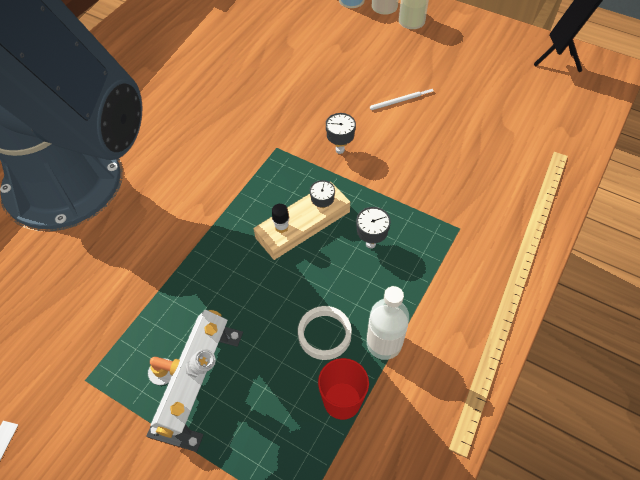

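View pics/top0.png

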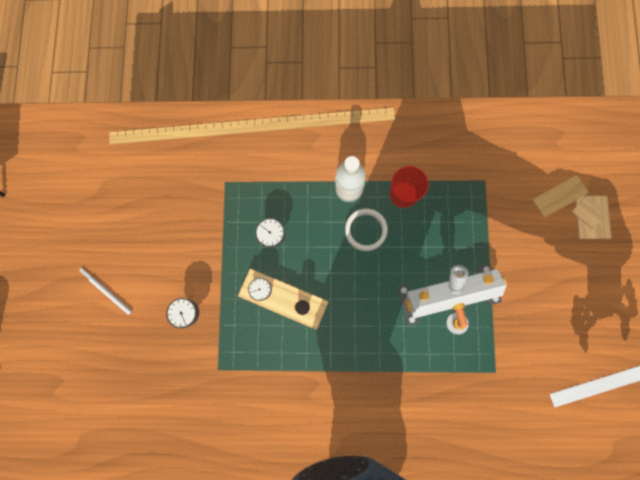

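View pics/wrist0.png

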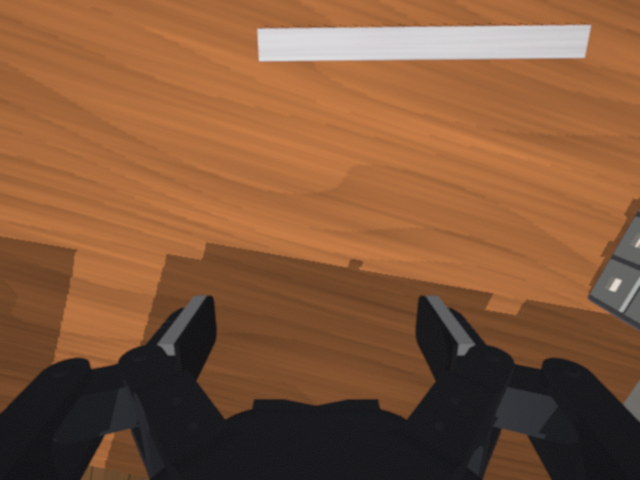

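The candidates for the gauge are three white dials. One is in the plywood stand at scene (322,192) / top (260,289). One stands free at scene (373,222) / top (270,232). The other stands free at scene (340,125) / top (182,313). I choose the one in the stand. The coupler is at scene (203,360) / top (458,278).

```bash
cat >> h.py <<'E'
def cloud(im,pose=None):
    d=im['depth']; v,u=np.mgrid[:480,:640]
    P=np.stack([(u-im['cx'])/im['fx']*d,(v-im['cy'])/im['fy']*d,d],-1)
    M=np.linalg.inv(im['camera_from_world']) if pose is None else pose@im['mount']
    P=P@M[:3,:3].T+M[:3,3]; P[d==0]=np.nan; return P
E
python3 - <<'E'
from h import *
for n,pts in dict(top=dict(gs=(260,289),gf=(270,232),gl=(182,313),reg=(302,307),coup=(458,272),coupb=(459,284),bl=(424,296),bl2=(488,280),bot=(351,163),cup=(408,186),tape=(352,230),mat=(250,340),st=(315,315),bar=(440,291)),
  scene=dict(gs=(322,192),gf=(373,222),gl=(340,125),reg=(280,213),coup=(205,356),bl=(211,328),bl2=(177,408),cap=(394,294),st=(270,240))).items():
    im=pickle.load(open(f'pics/{n}0.pkl','rb')); P=cloud(im)
    print(n,(im['depth']==0).mean())
    for k,(u,v) in pts.items(): print(k,np.round(np.nanmedian(P[v-1:v+2,u-1:u+2].reshape(-1,3),0),4))
    x=im['pixels']
    for k,(u,v) in dict(top=dict(gs=(260,289),c=(458,285)),scene=dict(gs=(322,192),c=(195,365)))[n].items():
        c=x[v-40:v+40,u-50:u+50]; cv2.imwrite(f'pics/c_{n}_{k}.png',cv2.cvtColor(cv2.resize(c,None,fx=4,fy=4,interpolation=cv2.INTER_CUBIC),cv2.COLOR_RGB2BGR))
a=[cv2.imread(f'pics/c_{n}_{k}.png') for n in('top','scene') for k in('gs','c')]
cv2.imwrite('pics/crops.png',np.vstack([np.hstack(a[:2]),np.hstack(a[2:])])[:600])
cv2.imwrite('pics/crops.png',cv2.resize(np.vstack([np.hstack(a[:2]),np.hstack(a[2:])]),(750,600)))
E
```

```text
top 0.004039713541666667
gs [0.529  0.2036 0.0748]
gf [0.6515 0.1836 0.084 ]
gl [0.4775 0.3673 0.0838]
reg [0.4909 0.1116 0.096 ]
coup [ 0.5621 -0.2065  0.1194]
coupb [ 0.5377 -0.2063  0.1225]
bl [ 0.5148 -0.1433  0.0839]
bl2 [ 0.5483 -0.2774  0.085 ]
bot [0.7693 0.0114 0.1905]
cup [ 0.7756 -0.1297  0.0029]
tape [0.6704 0.0029 0.0016]
mat [4.170e-01 2.358e-01 4.000e-04]
st [0.4741 0.087  0.0368]
bar [ 0.5258 -0.1794  0.0732]
scene 0.003922526041666667
gs [0.5313 0.2032 0.0758]
gf [0.6519 0.1838 0.084 ]
gl [0.4779 0.3691 0.0839]
reg [0.4959 0.1081 0.0965]
coup [ 0.554  -0.1967  0.1247]
bl [ 0.5166 -0.1419  0.0834]
bl2 [ 0.5499 -0.2777  0.083 ]
cap [0.7692 0.0119 0.1912]
st [0.4868 0.0774 0.0379]
```

View pics/crops.png

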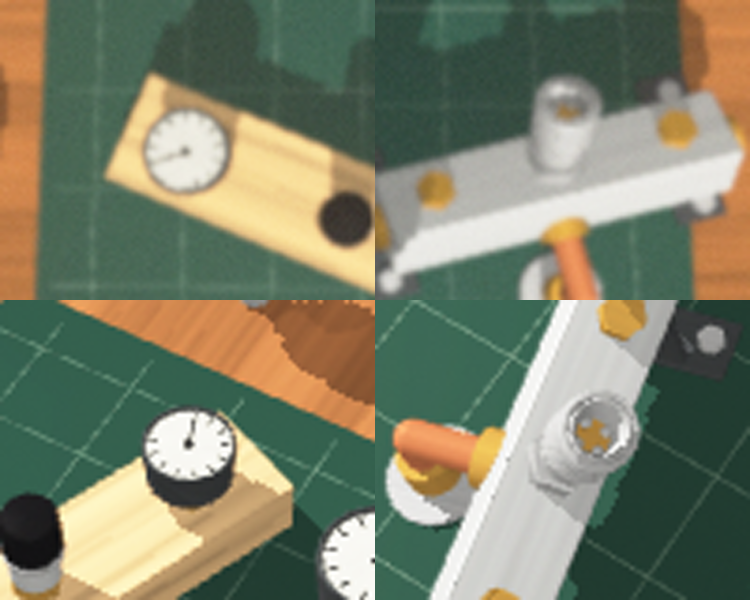

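The crops confirm it: the smallest dial sits in the plywood stand, with its top at z≈0.076 (36+12+28 mm expected). The coupler leans +x, away from the robot. Next I refine the poses using blobs and rays.

```bash
python3 - <<'E'
from h import *
def ray(im,uv,z):
    M=np.linalg.inv(im['camera_from_world']); d=M[:3,:3]@np.array([(uv[0]-im['cx'])/im['fx'],(uv[1]-im['cy'])/im['fy'],1]); o=M[:3,3]
    return o+d*(z-o[2])/d[2]
def blob(m,uv):
    n,l,s,c=cv2.connectedComponentsWithStats(m.astype(np.uint8)); k=min((i for i in range(1,n) if s[i,4]>8),key=lambda i:np.hypot(*(c[i]-uv))); return c[k],s[k,4],s[k]
for n,g,bl in (('top',[(260,289),(270,232),(182,313)],[(424,296),(488,280)]),('scene',[(322,190),(373,220),(340,124)],[(211,328),(177,408)])):
    im=pickle.load(open(f'pics/{n}0.pkl','rb')); P=cloud(im); hsv=cv2.cvtColor(im['pixels'],cv2.COLOR_RGB2HSV)
    for uv in g:
        for i in [0]:
            w=(hsv[...,1]<60)&(hsv[...,2]>120)
            w=cv2.morphologyEx(w.astype(np.uint8),cv2.MORPH_CLOSE,np.ones((5,5)))
            win=np.zeros_like(w);win[uv[1]-18:uv[1]+19,uv[0]-18:uv[0]+19]=1
            c,a,s=blob(w*win,uv); z=np.nanmedian(P[int(c[1])-3:int(c[1])+4,int(c[0])-3:int(c[0])+4,2])
            print(n,'dial',c.round(1),s,ray(im,c,.076 if uv==g[0] else z).round(4),z.round(4))
    B=[]
    for uv in bl:
        w=(hsv[...,0]<30)&(hsv[...,1]>110)
        win=np.zeros_like(w);win[uv[1]-10:uv[1]+11,uv[0]-10:uv[0]+11]=1
        c,a,s=blob(w&win,uv);p=ray(im,c,.0815);B.append(p);print(n,'blank',c.round(1),a,p.round(4))
    d=B[0]-B[1];print('sep',np.linalg.norm(d),'yaw',np.degrees(np.arctan2(-d[0],d[1])),'mid',(B[0]+B[1])/2)
    # stand top
    m=(abs(P[...,2]-.036)<.0035)&(P[...,1]>.0)&(P[...,1]<.3)&(P[...,0]>.4)&(P[...,0]<.6)
    q=P[m][:,:2]; print('stand',cv2.minAreaRect(q.astype(np.float32)*1000))
    m=(P[...,2]>.115)&(P[...,1]<-.15)&(P[...,1]>-.26)&(P[...,0]>.5)&(P[...,0]<.62); print('coup pts',m.sum(),P[m].min(0),P[m].max(0),P[m].mean(0))
E
```

```text
top dial [258.9 289.5] [248 278  23  27 424] [0.5279 0.2059 0.076 ] 0.0744
top dial [269.4 232. ] [256 219  28  27 607] [0.6517 0.185  0.0828] 0.0828
top dial [180.7 312.7] [167 299  29  29 648] [0.478  0.3705 0.0826] 0.0826
top blank [423.8 295.3] 69 [ 0.5163 -0.1434  0.0815]
top blank [488.1 279. ] 71 [ 0.5506 -0.2785  0.0815]
sep 0.13948613913606742 yaw 14.267788515849421 mid [ 0.53346063 -0.21095275  0.0815    ]
stand ((509.447509765625, 160.16256713867188), (190.2559051513672, 66.11121368408203), 67.4625473022461)
coup pts 305 [ 0.53381559 -0.22034834  0.11606317] [ 0.57389819 -0.18803215  0.14310172] [ 0.55410002 -0.20419254  0.12848176]
scene dial [321.9 190.5] [310 181  27  19 353] [0.5289 0.2058 0.076 ] 0.0754
scene dial [373.1 220.9] [357 207  32  27 635] [0.6511 0.1856 0.0842] 0.0842
scene dial [340.3 124. ] [327 114  28  21 449] [0.4775 0.3716 0.0839] 0.0839
scene blank [210.5 328.7] 120 [ 0.5158 -0.1428  0.0815]
scene blank [177.  408.6] 144 [ 0.5502 -0.2783  0.0815]
sep 0.13989467140864795 yaw 14.260348335621373 mid [ 0.53301378 -0.21054267  0.0815    ]
stand ((509.6476745605469, 160.62722778320312), (191.14894104003906, 69.2474594116211), 67.62892150878906)
coup pts 473 [ 0.53415911 -0.22266161  0.1155249 ] [ 0.57510164 -0.1874912   0.1444502 ] [ 0.55690508 -0.20594733  0.12970306]
```

The measurements agree across both views: blank separation 139.7 mm (expected 140), stand 190×66 mm, stand-derived gauge position within 1 mm. Next I plan IK for the coupler and the gauge.

```bash
cat >> h.py <<'E'
from scipy.spatial.transform import Rotation as R
yaw=np.radians(14.26); th=np.radians(28)
L=np.array([np.cos(yaw),np.sin(yaw),0]); B=np.array([-np.sin(yaw),np.cos(yaw),0])
A=np.sin(th)*L+np.array([0,0,np.cos(th)])
MOUTH=np.array([.5332,-.2107,.0825])+.058*A
G=np.array([.5285,.2062,.062])
def quat(z,y):
    x=np.cross(y,z); return R.from_matrix(np.stack([x,y,z],1)).as_quat()
def T():
    M=np.eye(4); M[:3,:3]=R.from_quat(r.current_ee_rot()).as_matrix(); M[:3,3]=r.current_tool_pos(); return M
E
python3 - <<'E'
from h import *
print(MOUTH,A)
Z=np.array([0,0,-1.])
for s in (1,-1):
    q=quat(-A,s*B)
    for d in (-.02,.03,.13): print(s,d,np.round(r.inverse_kinematics(MOUTH+d*A,q),2) if r.inverse_kinematics(MOUTH+d*A,q) is not None else None)
q=quat(-A,L*np.cos(th)-np.array([0,0,np.sin(th)])); print('alt',r.inverse_kinematics(MOUTH,q))
for ang in range(0,180,30):
    y=np.array([np.cos(np.radians(ang)),np.sin(np.radians(ang)),0])
    for s in (1,-1):
        k=r.inverse_kinematics(G+[0,0,.1],quat(Z,s*y)); print(ang,s,None if k is None else np.round(k,2))
E
```

```text
[ 0.55959036 -0.2039928   0.13371096] [0.45500617 0.11564139 0.88294759]
1 -0.02 [-0.33  0.78  1.38 -0.26  1.41 -2.05]
1 0.03 [-0.31  0.76  1.3  -0.25  1.51 -2.06]
1 0.13 [-0.28  0.75  1.08 -0.24  1.74 -2.09]
-1 -0.02 [-0.33  0.78  1.38 -0.26  1.41  1.09]
-1 0.03 [-0.31  0.76  1.3  -0.25  1.51  1.08]
-1 0.13 [-0.28  0.75  1.08 -0.24  1.74  1.05]
alt [-0.32387539  0.76618618  1.34927905 -0.25917626  1.4504767  -0.4857904 ]
0 1 [ 0.29  0.49  1.69 -0.    0.96  0.29]
0 -1 [ 0.29  0.49  1.69 -0.    0.96 -2.85]
30 1 [ 0.29  0.49  1.69 -0.    0.96 -0.23]
30 -1 None
60 1 [ 0.29  0.49  1.69 -0.    0.96 -0.76]
60 -1 [ 0.29  0.49  1.69 -0.    0.96  2.38]
90 1 [ 0.29  0.49  1.69 -0.    0.96 -1.28]
90 -1 [ 0.29  0.49  1.69 -0.    0.96  1.86]
120 1 [ 0.29  0.49  1.69 -0.    0.96 -1.8 ]
120 -1 [ 0.29  0.49  1.69 -0.    0.96  1.34]
150 1 [ 0.29  0.49  1.69 -0.    0.96 -2.33]
150 -1 [ 0.29  0.49  1.69 -0.    0.96  0.81]
```

```bash
python3 - <<'E'
from h import *
r.move_to(MOUTH+.11*A,quat(-A,-B))
M=T(); im=snap('wrist','w1'); pickle.dump(M,open('pics/w1T.pkl','wb'))
print(r.current_t(),M[:3,3]-(MOUTH+.11*A),r.current_contact_force(),r.current_opening())
C=np.linalg.inv(M@im['mount']); x=im['pixels'].copy()
for d,c in((0,(255,0,0)),(-.011,(0,255,0)),):
    for k in range(0,360,6):
        p=MOUTH+d*A+(.012 if d==0 else .017)*(np.cos(np.radians(k))*B+np.sin(np.radians(k))*np.cross(A,B)); p=C[:3,:3]@p+C[:3,3]
        cv2.circle(x,(int(im['fx']*p[0]/p[2]+im['cx']),int(im['fy']*p[1]/p[2]+im['cy'])),1,c,-1)
cv2.imwrite('pics/w1o.png',x[...,::-1])
E
```

```text
2.225 [-0.00039767 -0.00110108  0.00018816] [ 0.40356636 -0.02747716  1.34941687] 1.0018032238532337
```

View pics/w1.png

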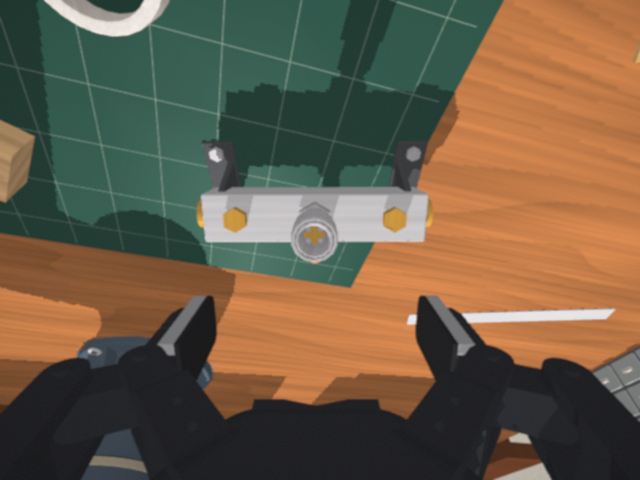

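View pics/w1o.png

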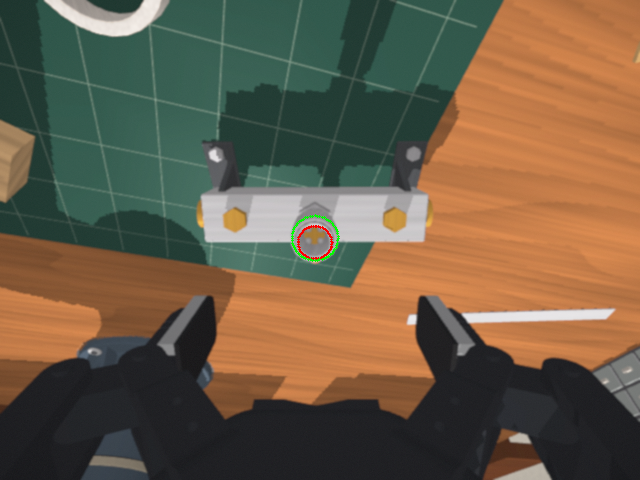

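The wrist view at (315,240) shows the coupler with my projected mouth and sleeve circles on it to about 1 px (≈1 mm). I descend and grip the sleeve.

```bash
python3 - <<'E'
from h import *
r.move_linear(MOUTH-.011*A,vel=.12)
print(r.current_t(),r.current_contact_force(),T()[:3,3]-(MOUTH-.011*A))
r.set_gripper(0.3,squeeze=40)
print(r.current_t(),r.current_opening(),r.current_contact_force())
snap('scene','s2');x=cv2.imread('pics/s2.png')[300:420,120:280];cv2.imwrite('pics/s2c.png',cv2.resize(x,None,fx=4,fy=4))
E
```

```text
3.3833 [ 0.28127689 -0.17190253 -0.72348804] [ 5.28403079e-04 -5.23977637e-05  6.13792357e-04]
3.9167 0.3756784261364491 [-0.35860805  2.78006787  2.450844  ]
```

View pics/s2c.png

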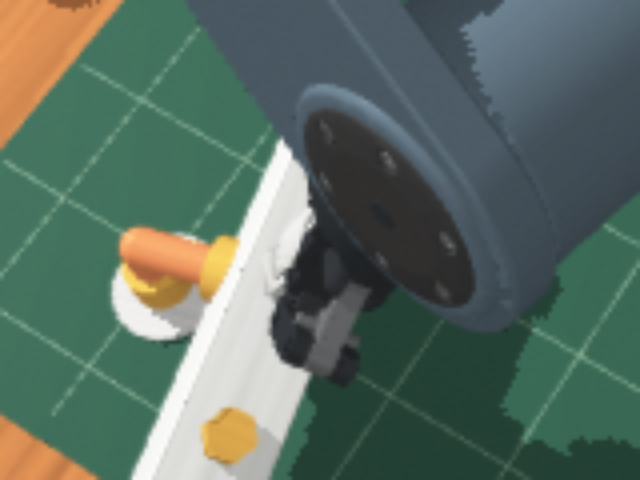

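The fingers stopped on the sleeve (opening 0.376 ≈ 34 mm). The arm hides the coupler in this view. Next I draw the sleeve back in small steps while watching the force.

```bash
python3 - <<'E'
from h import *
r.set_gripper(0.0,squeeze=60)
p0=T()[:3,3]; print(r.current_opening(),r.current_contact_force()@A)
for d in [.003,.006,.008,.010,.011,.012,.013,.014,.015]:
    r.move_linear(p0-d*A,vel=.03)
    f=r.current_contact_force(); print(d,((p0-T()[:3,3])@A).round(5),(f@A).round(2),f.round(1),round(r.current_t(),2))
    if f@A>22: break
E
```

```text
0.3728411966614037 2.4564294103719027
0.003 0.00304 3.79 [0.5 3.5 3.5] 4.43
0.006 0.00596 3.08 [0.7 2.7 2.8] 4.68
0.008 0.00795 2.59 [-0.9  3.4  2.9] 4.93
0.01 0.00969 6.23 [0.1 4.1 6.5] 5.18
0.011 0.01055 5.96 [-0.7  3.4  6.7] 5.43
0.012 0.01076 9.89 [ 0.4  5.4 10.3] 5.68
0.013 0.01078 17.76 [ 2.3  7.7 18. ] 5.93
0.014 0.01081 23.42 [ 3.2 11.  23.4] 6.18
```

The force rose sharply at 10.8 mm, which is the back stop. I relax, release and look.

```bash
python3 - <<'E'
from h import *
p=T()[:3,3]
r.set_gripper(1.0)
print(r.current_contact_force()@A)
r.move_linear(MOUTH+.11*A,vel=.15)
M=T(); im=snap('wrist','w3'); pickle.dump(M,open('pics/w3T.pkl','wb')); print(r.current_t())
a=cv2.imread('pics/w1.png')[180:280,260:370];b=cv2.imread('pics/w3.png')[180:280,260:370]
cv2.imwrite('pics/w3c.png',cv2.resize(np.hstack([a,b]),None,fx=3.5,fy=3.5,interpolation=cv2.INTER_CUBIC))
def prof(n):
    im=pickle.load(open(f'pics/{n}.pkl','rb'));Mx=pickle.load(open(f'pics/{n}T.pkl','rb'));P=cloud(im,Mx)-MOUTH
    s=P@A; rad=np.linalg.norm(P-s[...,None]*A,axis=-1)
    m=(rad>.0145)&(rad<.0165)&(s>-.03)&(s<.02)
    m2=(rad>.0125)&(rad<.0136)&(s>-.03)&(s<.02)
    print(n,'sleeve face s',m.sum(),np.nanmedian(s[m]),'body',m2.sum(),np.nanmedian(s[m2]))
prof('w1');prof('w3')
E
```

```text
-0.11515302443290026
7.8583
w1 sleeve face s 228 -5.00184137121597e-05 body 147 -0.0002748824469071882
w3 sleeve face s 305 -0.006841772543406781 body 89 -0.0009062998734259631
```

View pics/w3c.png

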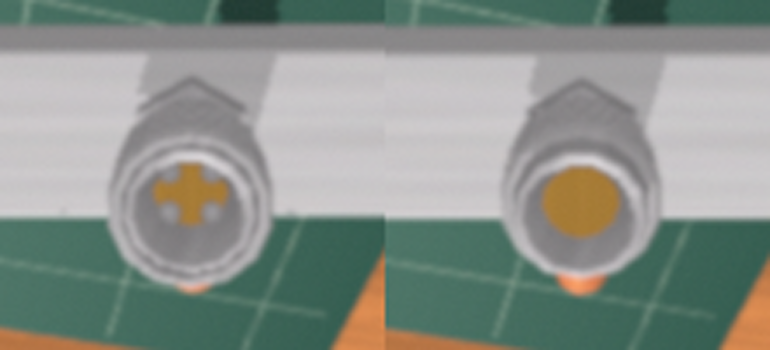

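The right-hand crop shows the locking balls gone and the sleeve ~7 mm back by depth, so it is latched. Mouth height agrees within 1 mm. Next I look at the gauge from above with the wrist camera.

```bash
python3 - <<'E'
from h import *
im=pickle.load(open('pics/w3.pkl','rb'));M=pickle.load(open('pics/w3T.pkl','rb'));P=cloud(im,M)-MOUTH
s=P@A; u=P@B; v=P@np.cross(A,B); m=(abs(s)<.0022)&(np.hypot(u,v)<.02)
print('mouth centre offset B,AxB mm',[round(float(x),2) for x in np.array(cv2.minEnclosingCircle((np.stack([u[m],v[m]],1)*1000).astype(np.float32))[0])],cv2.minEnclosingCircle((np.stack([u[m],v[m]],1)*1000).astype(np.float32))[1],m.sum())
a=np.radians(157.5); y=-np.array([np.cos(a),np.sin(a),0]); q=quat(np.array([0,0,-1.]),y)
r.move_to(G+[0,0,.12],q)
M=T(); im=snap('wrist','w4'); pickle.dump(M,open('pics/w4T.pkl','wb')); P=cloud(im,M)
print(r.current_t(),r.current_q().round(2))
w=np.hypot(P[...,0]-G[0],P[...,1]-G[1])<.04
m=w&(abs(P[...,2]-.076)<.003); print('case top circle',cv2.minEnclosingCircle((P[m][:,:2]*1000).astype(np.float32)),np.median(P[m][:,2]))
rr=cv2.minAreaRect((P[m][:,:2]*1000).astype(np.float32));print(rr)
E
```

```text
mouth centre offset B,AxB mm [0.87, -2.66] 13.75245189666748 440
9.4167 [ 0.29  0.46  1.67 -0.    1.    0.68]
case top circle ((528.510009765625, 207.52255249023438), 25.155073165893555) 0.07369963348096288
((528.7380981445312, 207.4809112548828), (49.61655044555664, 48.6021728515625), 68.12165832519531)
```

View pics/w4.png

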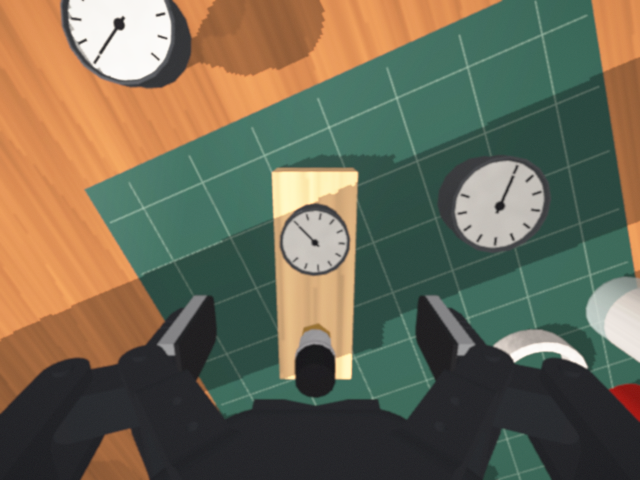

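The wrist view shows the gauge dial at (315,240) between the open jaws, with the regulator at (315,365) well behind it. The depth circle gave the mouth up to 2.7 mm off my estimate, so I check that with a zoomed overlay.

```bash
python3 - <<'E'
from h import *
im=pickle.load(open('pics/w3.pkl','rb'));M=pickle.load(open('pics/w3T.pkl','rb'))
C=np.linalg.inv(M@im['mount']); K=6
o=[]
for off in (0,1):
    x=cv2.resize(im['pixels'][205:275,270:360],None,fx=K*.7,fy=K*.7,interpolation=cv2.INTER_CUBIC); k=K*.7
    c0=MOUTH+off*(.00087*B-.00266*np.cross(A,B))
    for rad in (.012,.014):
      for t in np.arange(0,6.28,.12):
        p=C[:3,:3]@(c0+rad*(np.cos(t)*B+np.sin(t)*np.cross(A,B)))+C[:3,3]
        cv2.circle(x,(int((im['fx']*p[0]/p[2]+im['cx']-270+.5)*k),int((im['fy']*p[1]/p[2]+im['cy']-205+.5)*k)),1,(255,0,0),-1)
    o.append(x)
cv2.imwrite('pics/w3o.png',np.hstack(o)[...,::-1])
E
```

```text
(no output)
```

View pics/w3o.png

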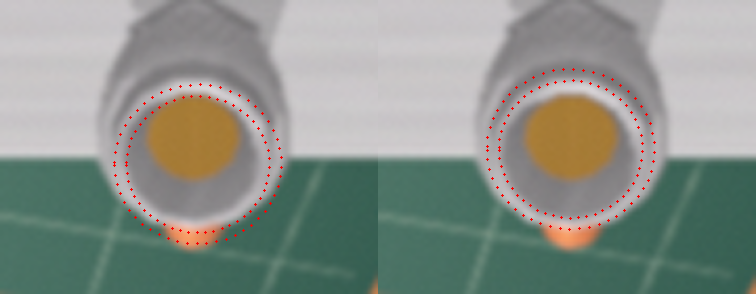

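The true mouth lies about 2 mm from the prediction in the wrist view, but the wrist camera shows the gauge shifted the same way by about 1.2 mm. Most of it is therefore camera bias, which cancels, and I take half of it at both places. Now I grasp the gauge.

```bash
cat >> h.py <<'E'
G2=np.array([.5287,.2068,.062]); MOUTH2=MOUTH+.0004*B-.0013*np.cross(A,B)
E
python3 - <<'E'
from h import *
r.move_linear(G2+[0,0,.004],vel=.12)
print(T()[:3,3]-G2,r.current_contact_force())
r.set_gripper(0.0,squeeze=80)
print(r.current_opening(),r.current_contact_force(),r.current_t())
r.move_linear(G2+[0,0,.14],vel=.12)
M=T();im=snap('wrist','w5');pickle.dump(M,open('pics/w5T.pkl','wb'));snap('scene','s5')
print(r.current_opening(),r.current_contact_force(),r.current_t())
x=cv2.imread('pics/s5.png')[110:260,230:430];cv2.imwrite('pics/s5c.png',cv2.resize(x,None,fx=4,fy=4,interpolation=cv2.INTER_CUBIC))
E
```

```text
[0.00043585 0.00011412 0.00468188] [-0.60955279 -1.18421397 -0.1748608 ]
0.564895281473134 [-1.78294486 -0.11524535  8.06631432] 10.9833
0.5663343628586099 [-0.67231751 -0.4366901  -1.5289166 ] 12.3667
```

View pics/s5c.png

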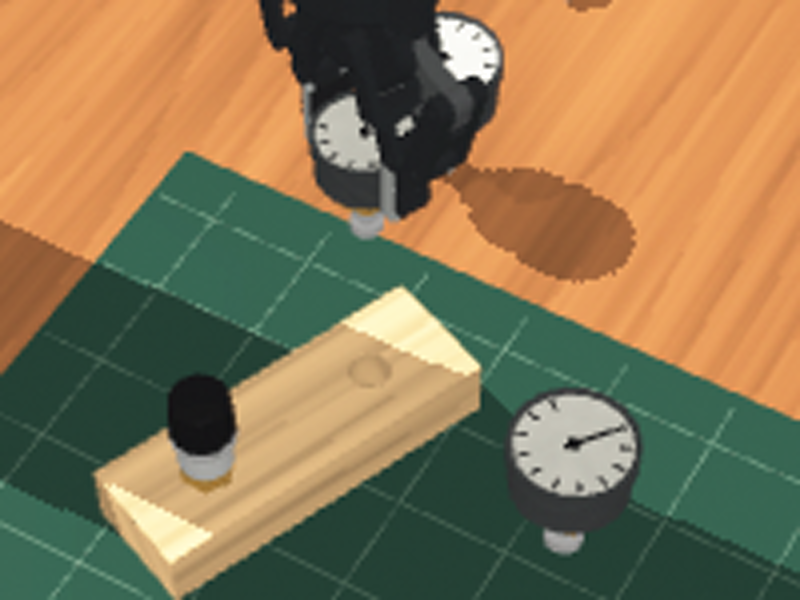

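View pics/w5.png

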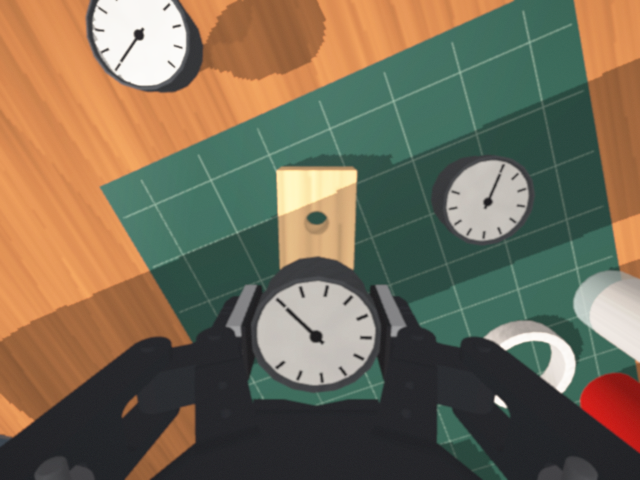

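The gauge is held squarely (dial at wrist (315,335)) and the stand hole is empty, with the regulator undisturbed. I measure tilt and offset in the grip from wrist depth.

```bash
python3 - <<'E'
from h import *
im=pickle.load(open('pics/w5.pkl','rb'));P=cloud(im,np.eye(4))
hsv=cv2.cvtColor(im['pixels'],cv2.COLOR_RGB2HSV)
w=np.zeros((480,640),np.uint8);cv2.circle(w,(316,333),48,1,-1)
Q=P[w>0];Q=Q[~np.isnan(Q[:,0])];Q=Q[abs(Q[:,2]-np.median(Q[:,2]))<.005]
c=Q.mean(0);U,S,V=np.linalg.svd(Q-c);n=V[2]*-np.sign(V[2,2])
print('centre',c,'normal',n,'tilt deg x,y',np.degrees(n[:2]),'rms',S[2]/len(Q)**.5)
m=(hsv[...,1]<60)&(hsv[...,2]>110)
k=np.zeros_like(w);cv2.circle(k,(316,333),64,1,-1)
m=(m&(k>0)).astype(np.uint8);m=cv2.morphologyEx(m,cv2.MORPH_OPEN,np.ones((3,3)));nn,l,s,_=cv2.connectedComponentsWithStats(m);i=l[350,290]
cs=max(cv2.findContours((l==i).astype(np.uint8),0,2)[0],key=cv2.contourArea);e=cv2.fitEllipse(cs);print('ell',e)
uv=e[0];d=np.array([(uv[0]-im['cx'])/im['fx'],(uv[1]-im['cy'])/im['fy'],1]);Mt=im['mount'];d=Mt[:3,:3]@d;o=Mt[:3,3]
print('axis in tool at dial',o+d*(c[2]-o[2])/d[2])
E
```

```text
centre [ 0.00123926 -0.00020379 -0.006347  ] normal [-3.49202020e-03  3.90350759e-04 -9.99993827e-01] tilt deg x,y [-0.20007802  0.02236545] rms 0.0005747340153257624
ell ((315.5672912597656, 332.7082824707031), (103.6427001953125, 118.26044464111328), 89.98175048828125)
axis in tool at dial [ 0.00160347 -0.00036483 -0.006347  ]
```

The tilt is 0.2° and the axis offset agrees with the earlier bias. I carry the gauge over and insert along the coupler axis.

```bash
python3 - <<'E'
from h import *
M3=MOUTH+.0004*B-.0005*np.cross(A,B)
r.move_to(M3+.12*A,quat(-A,-B)); print(r.current_t())
r.move_linear(M3+.068*A,vel=.1)
r.sleep(.2); f0=r.current_contact_force(); print('f0',f0.round(2),r.current_t(),(T()[:3,3]-M3-.068*A).round(4))
snap('wrist','w6'); snap('scene','s6')
x=cv2.imread('pics/s6.png')[280:430,120:320];cv2.imwrite('pics/s6c.png',cv2.resize(x,None,fx=4,fy=4,interpolation=cv2.INTER_CUBIC))
E
```

```text
13.875
f0 [-0.27  0.2  -1.44] 14.7417 [0.0004 0.0001 0.0005]
```

View pics/s6c.png

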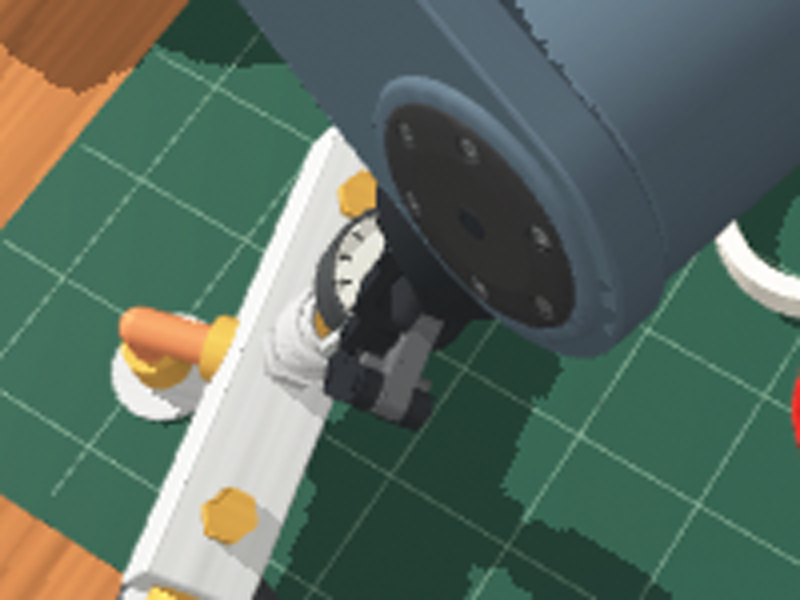

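View pics/w6.png

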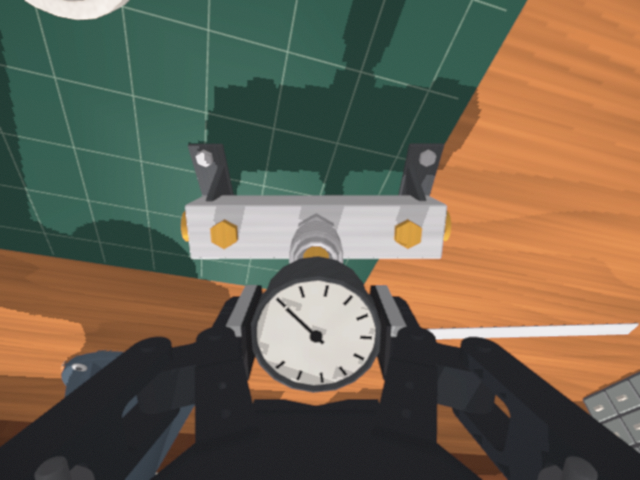

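The gauge is lined up above the coupler: the coupler is at wrist (315,245), directly behind the dial, and symmetric. I insert it step by step.

```bash
python3 - <<'E'
from h import *
M3=MOUTH+.0004*B-.0005*np.cross(A,B); f0=np.array([-.27,.2,-1.44])
for d in list(np.arange(.064,.0465,-.003))+[.045,.043,.041,.039,.037]:
    r.move_linear(M3+d*A,vel=.03)
    f=r.current_contact_force()-f0; e=T()[:3,3]-M3
    print(round(d,4),'s',(e@A).round(4),'lat',(e@B).round(4),(e@np.cross(A,B)).round(4),'Fa',(f@A).round(1),'FB',(f@B).round(1),'FX',(f@np.cross(A,B)).round(1),round(r.current_t(),2))
    if np.linalg.norm(f)>15: break
E
```

```text
0.064 s 0.0637 lat 0.0001 0.0 Fa -0.2 FB -0.2 FX -0.8 15.12
0.061 s 0.0608 lat 0.0 0.0 Fa -0.0 FB -0.5 FX -1.0 15.38
0.058 s 0.0578 lat 0.0 0.0 Fa -0.8 FB -0.1 FX -1.0 15.62
0.055 s 0.0548 lat 0.0 0.0 Fa -0.1 FB -0.1 FX -0.9 15.88
0.052 s 0.0517 lat 0.0 0.0 Fa -1.2 FB -0.0 FX -0.6 16.12
0.049 s 0.0489 lat -0.0 -0.0001 Fa 0.4 FB 0.3 FX -1.3 16.38
0.045 s 0.0449 lat -0.0001 -0.0002 Fa 1.3 FB -0.9 FX -2.8 16.66
0.043 s 0.043 lat -0.0 -0.0002 Fa 1.7 FB -0.1 FX -4.6 16.91
0.041 s 0.0408 lat -0.0001 -0.0002 Fa -0.4 FB -1.8 FX -5.0 17.16
0.039 s 0.0388 lat -0.0001 -0.0002 Fa 0.2 FB -2.9 FX -6.0 17.41
0.037 s 0.0367 lat -0.0 -0.0001 Fa -1.1 FB -2.7 FX -5.4 17.66
```

The plug is inside the bore with light side forces. I shift slightly with the side force and push home.

```bash
python3 - <<'E'
from h import *
M3=MOUTH+.0002*B-.0009*np.cross(A,B); f0=np.array([-.27,.2,-1.44])
for d in np.arange(.036,.0255,-.001):
    r.move_linear(M3+d*A,vel=.02)
    f=r.current_contact_force()-f0; e=T()[:3,3]-M3
    print(round(d,4),'s',(e@A).round(4),'Fa',(f@A).round(1),'FB',(f@B).round(1),'FX',(f@np.cross(A,B)).round(1),round(r.current_t(),2))
    if np.linalg.norm(f)>38: break
print(r.current_opening())
snap('wrist','w7');snap('scene','s7')
x=cv2.imread('pics/s7.png')[280:430,120:320];cv2.imwrite('pics/s7c.png',cv2.resize(x,None,fx=4,fy=4,interpolation=cv2.INTER_CUBIC))
E
```

```text
0.036 s 0.0354 Fa -4.3 FB -2.1 FX -3.5 17.91
0.035 s 0.035 Fa -1.1 FB -0.9 FX -4.2 18.16
0.034 s 0.0344 Fa 3.6 FB 0.6 FX -3.2 18.41
0.033 s 0.0332 Fa 4.9 FB 1.3 FX -3.7 18.66
0.032 s 0.0321 Fa 5.4 FB 2.1 FX -3.2 18.91
0.031 s 0.0319 Fa 9.0 FB 2.5 FX -2.0 19.16
0.03 s 0.0318 Fa 14.8 FB 4.2 FX -1.4 19.41
0.029 s 0.0318 Fa 20.7 FB 5.8 FX 0.8 19.66
0.028 s 0.0317 Fa 26.6 FB 6.7 FX 1.2 19.91
0.027 s 0.0317 Fa 31.3 FB 6.8 FX 2.7 20.16
0.026 s 0.0317 Fa 36.9 FB 8.2 FX 3.0 20.41
0.5639673918991527
```

View pics/s7c.png

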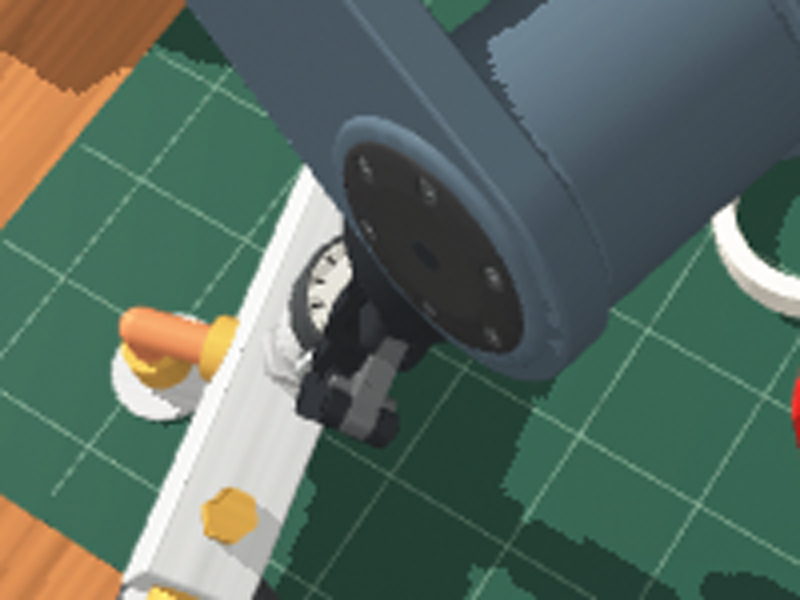

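View pics/w7.png

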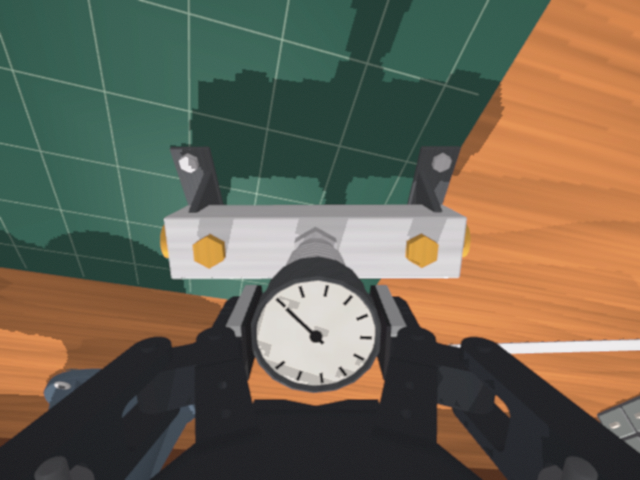

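The gauge hit a hard stop at s≈0.0317 (predicted 0.031 with the hex on the mouth). I do a gentle pull test for the lock.

```bash
python3 - <<'E'
from h import *
M3=MOUTH+.0003*B-.0008*np.cross(A,B); f0=np.array([-.27,.2,-1.44])
for d in [.0315,.033,.034,.035,.036,.037]:
    r.move_linear(M3+d*A,vel=.03)
    f=r.current_contact_force()-f0; e=T()[:3,3]-M3
    print(round(d,4),'s',(e@A).round(4),'Fa',(f@A).round(1),'lat',(f@B).round(1),(f@np.cross(A,B)).round(1),round(r.current_t(),2))
    if f@A<-10: break
E
```

```text
0.0315 s 0.032 Fa 8.5 lat 0.7 -2.8 20.84
0.033 s 0.0331 Fa 5.0 lat 1.5 -3.7 21.09
0.034 s 0.0339 Fa 2.9 lat 0.5 -3.1 21.34
0.035 s 0.0349 Fa 1.7 lat -1.1 -4.0 21.59
0.036 s 0.0352 Fa -5.6 lat -2.0 -5.5 21.84
0.037 s 0.0355 Fa -17.7 lat -4.7 -5.3 22.09
```

It is locked, because the pull is resisted firmly after the end play. I push it back to the seat, release and retreat.

```bash
python3 - <<'E'
from h import *
M3=MOUTH+.0003*B-.0008*np.cross(A,B)
r.move_linear(M3+.0318*A,vel=.03)
print(r.current_contact_force())
r.set_gripper(1.0)
r.move_linear(M3+.15*A,vel=.12)
M=T();im=snap('wrist','w8');pickle.dump(M,open('pics/w8T.pkl','wb'))
P=cloud(im,M)-MOUTH; s=P@A; m=(np.linalg.norm(P-s[...,None]*A,axis=-1)<.018)&(s>.02)&(s<.06)
print('dial height over mouth (home 40-43 mm)',np.nanmedian(s[m]),m.sum())
r.set_joints([-1.365,.351,1.652,0,1.139,-.085])
snap('scene','s8');snap('top','t8');print(r.current_t(),r.current_contact_force())
P=cloud(pickle.load(open('pics/s8.pkl','rb')))-MOUTH; s=P@A; rho=np.linalg.norm(P-s[...,None]*A,axis=-1); m=(rho<.018)&(s>.02)&(s<.06)
print('scene dial',np.nanmedian(s[m]))
x=cv2.imread('pics/s8.png')[280:430,120:320];cv2.imwrite('pics/s8c.png',cv2.resize(x,None,fx=4,fy=4,interpolation=cv2.INTER_CUBIC))
E
```

```text
[ 3.23455753  0.13128715 -0.2541885 ]
dial height over mouth (home 40-43 mm) 0.04134558296986705 2032
26.2417 [-0.16667164  0.62553159  0.81347954]
scene dial 0.04238352420700467
```

View pics/s8c.png

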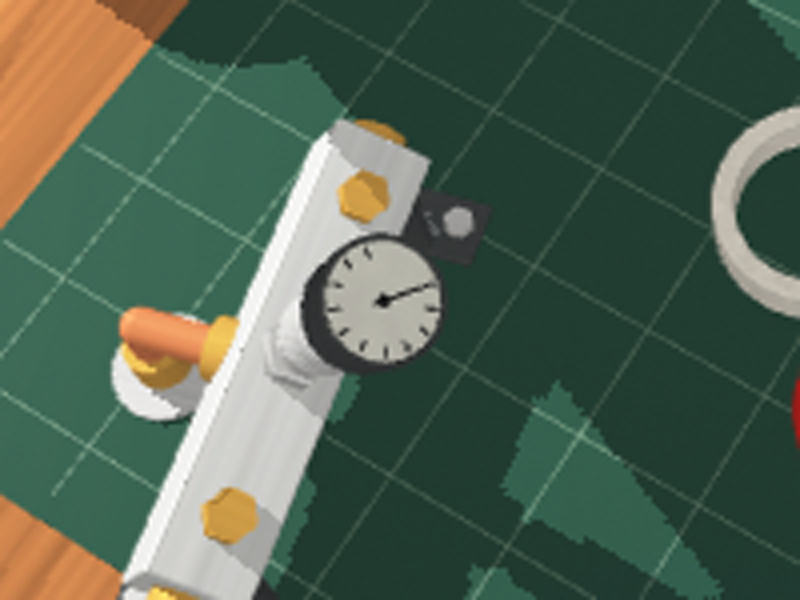

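View pics/s8.png

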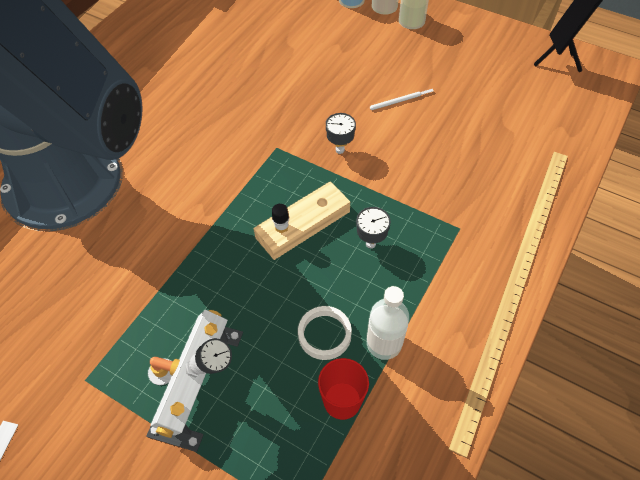

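View pics/w8.png

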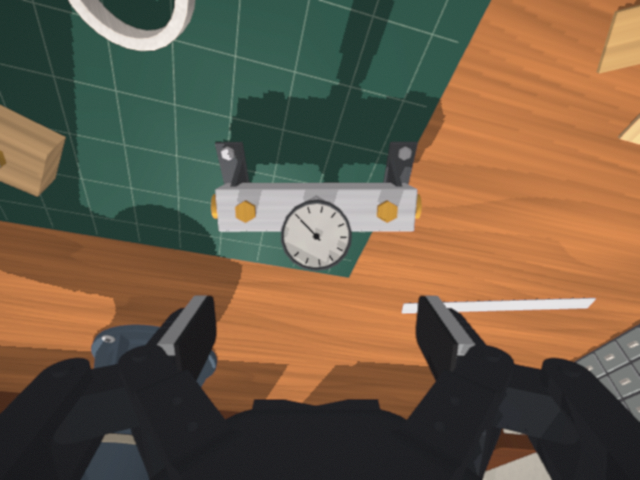

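The gauge sits upright on the coupler at scene (215,355). Its dial is 41–42 mm above the mouth (40–43 mm when home). Everything else stands at its old pixels.

```bash
python3 - <<'E'
from h import *
r.hand_in(); print(r.current_t())
E
```

```text
the job is handed in; nothing more can be done
the job is handed in; nothing more can be done
```

The gauge from the plywood block is home and locked in the slanting coupler. I handed the job in at about 26 s of the 54 s allowed.

- **Sleeve:** I drew it back 10.8 mm, to the stop. After I let go, it measured about 7 mm back by itself, and the locking balls were clear of the bore.
- **Gauge:** I took the smallest dial, the one in the stand, and pushed it in along the coupler's axis until it hit a hard stop. The peak push was about 37 N, more than the 10–20 N needed to trip the sleeve. A gentle pull of about 18 N did not free it.
- **Final checks:** After release the dial stood 41–42 mm above the mouth, so the hex is about 1–2.4 mm off it. The arm was back at its start pose touching nothing, and the regulator and other things stood where they were in the last scene picture.

**Doubtful points:**
- The wrist camera disagreed with the fixed cameras by 1–2.5 mm. I treated this as calibration bias, and the fit went in with small side forces.
- In the pull test the gauge moved about 3.5 mm before it was firmly held, more than the stated 2 mm of end play. I put this down to give in the arm and grip.
- I did not measure the sleeve's forward position directly after locking. I inferred it from the pull test.

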